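Load the chill box, secure its lid and click its start switch

TASK

Put all the round chocolates that lie on the worktop into the chill box, shut its lid fully and turn the orange turnbutton so that its tongue lies squarely across the edge of the lid. Only then start the box: press the roller lever of the switch on its side down just until it clicks, without overtravel, and let it spring back up. Leave the wrapped sweet, the wafer, the timer and the teaspoon where they are.

Things in the scene. Friction and masses are not known exactly. Their poses are not given: they have to be found in the camera images.
- choc_1: Round wrapped chocolate, golden-yellow top, cream base; 26 mm across, 27 mm tall, 20 g, domed top on a flat base. Origin at the centre of its flat base, z up through the dome. May be absent (None) in a run; grasp its middle from above (any yaw).
- choc_2: Round wrapped chocolate, brownish orange all over; 26 mm across, 27 mm tall, 20 g, domed top on a flat base. Origin at the centre of its flat base, z up through the dome. May be absent (None) in a run; grasp its middle from above (any yaw).
- choc_3: Round wrapped chocolate, golden-yellow top, deeper yellow base; 26 mm across, 27 mm tall, 20 g, domed top on a flat base. Origin at the centre of its flat base, z up through the dome. May be absent (None) in a run; grasp its middle from above (any yaw).
- choc_4: Round wrapped chocolate, pale bluish white; 26 mm across, 27 mm tall, 20 g, domed top on a flat base. Origin at the centre of its flat base, z up through the dome. May be absent (None) in a run; grasp its middle from above (any yaw).
- choc_5: Round wrapped chocolate, orange top, brown base; 26 mm across, 27 mm tall, 20 g, domed top on a flat base. Origin at the centre of its flat base, z up through the dome. May be absent (None) in a run; grasp its middle from above (any yaw).
- choc_6: Round wrapped chocolate, cream all over; 26 mm across, 27 mm tall, 20 g, domed top on a flat base. Origin at the centre of its flat base, z up through the dome. May be absent (None) in a run; grasp its middle from above (any yaw).
- cooler: The chill box: white open-topped box fixed to the worktop, outside 190 (x) x 230 (y) x 65 mm high, walls and floor 9 mm thick. Origin at the centre of its underside; -x is its front with grille and turnbutton, +x the back where the lid is hinged, +y the side where a grey console, 70 mm wide and 30 mm high, carries the roller lever switch.
- cooler_in (a point): Centre of the box's inner floor, 9 mm above the worktop; same axes as the box.
- lid (a joint): Angle of the clear, white-framed lid, rad: 0 = shut flat on the rim, 1.65 to 1.85 at the start (upright, leaning back). Stiff hinge: it stays where it is left and must be pushed all the way down (about 2 N), say from behind with closed fingertips. 190 mm from hinge to free edge, 230 mm wide, 8 mm thick; top 74 mm above the worktop when shut. A small finger tab juts 14 mm from the free edge.
- lid_hinge (a point): Middle of the lid's hinge line, at the back top edge of the box (95 mm behind the box's centre, 65 mm above the worktop); the hinge line runs along the box's y. Its axes turn with the lid.
- turnbutton (a joint): Angle of the orange turnbutton, rad, about a vertical axis: near 0 = parked, tongue along the front of the box, pointing to the box's -y; 1.57 = tongue points to the box's +x, across the lid's front edge. Grows counter-clockwise seen from above; stop at 1.65; stays where it is left (0.06 Nm friction). It counts as secured above 1.3.
- turnbutton_grip (a point): Point on the turnbutton's axis, 94 mm above the worktop, in the upright grip rib: 10 mm thick, 36 mm long along the tongue, its top 105 mm above the worktop, its lower end on the tongue at 81 mm. The point turns with the button; the tongue and rib run along its y axis, the tongue to -y. The axis stands 109 mm in front of the box's centre and 60 mm to the box's -y.
- switch_lever (a joint): Angle of the roller lever of the microswitch, rad: 0 = up at rest, grows as the roller is pressed down, springs back when let go. It clicks at 0.11 (roller 6 mm down, about 3 N on the roller); beyond 0.24 (roller 13 mm down, about 6.4 N) it is overtravelled and damaged; hard stop at 0.32.
- roller_top (a point): Top of the red roller at the free end of the steel lever: roller 14 mm in diameter, 12 mm wide along the box's y, its top 83 mm above the worktop at rest, 33 mm in front of the box's centre and 150 mm to the box's +y. The lever is 55 mm long, and its pivot lies behind the roller (towards the box's +x). Push straight down with the closed fingertips.
- wrapped_sweet: Pink twist-wrapped sweet, 31 x 61 x 15 mm, long along y, origin under its centre. A bystander: leave it.
- wafer: Beige wrapped wafer bar with a red band, 16 x 82 x 15 mm, long along y, origin under its centre. A bystander: leave it.
- kitchen_timer: Red and white kitchen timer, 67 mm across and 67 mm tall, origin under its centre. A bystander: leave it.
- teaspoon: Steel teaspoon, 132 x 26 x 9 mm, long along x, origin under its centre. A bystander: leave it.
Not all that is in view belongs to the job. There is more than one size of the choc_6; the one meant has the size given above.

How it is judged:
On the way, in this order (a step that is already met when the one before it is completed fails the run):
1. all the chocolates are in the chill box (x of choc_1 in the frame of cooler_in between -0.088 and 0.088 m and y of choc_1 in the frame of cooler_in between -0.108 and 0.108 m and z of each of choc_1, choc_2, choc_3, choc_4, choc_5, choc_6 in the frame of cooler_in below 0.03 m and x of choc_2 in the frame of cooler_in between -0.088 and 0.088 m and y of choc_2 in the frame of cooler_in between -0.108 and 0.108 m and x of choc_3 in the frame of cooler_in between -0.088 and 0.088 m and y of choc_3 in the frame of cooler_in between -0.108 and 0.108 m and x of choc_4 in the frame of cooler_in between -0.088 and 0.088 m and y of choc_4 in the frame of cooler_in between -0.108 and 0.108 m and x of choc_5 in the frame of cooler_in between -0.088 and 0.088 m and y of choc_5 in the frame of cooler_in between -0.108 and 0.108 m and x of choc_6 in the frame of cooler_in between -0.088 and 0.088 m and y of choc_6 in the frame of cooler_in between -0.108 and 0.108 m), for 0.2 s.
2. the lid is fully shut over them (all of step 1 and value of joint lid below 0.06 rad), for 0.2 s.
3. the turnbutton is turned across the shut lid (value of joint lid below 0.06 rad and value of joint turnbutton above 1.3 rad), for 0.2 s.
4. the roller lever is pressed to its click (all of step 3 and value of joint switch_lever above 0.11 rad), for 0.1 s.
At the end, for the whole second after the job is handed in: every chocolate present lies inside the chill box, the lid is shut (under 0.06 rad), the turnbutton is turned past 1.3 rad across it, and the roller lever is back up (under 0.04 rad) (all of step 1 and all of step 3 and value of joint switch_lever below 0.04 rad and velocity of joint lid below 0.05 rad/s); the robot touches nothing.
It fails at once if the roller lever was pressed beyond 0.24 rad (overtravel) (value of joint switch_lever above 0.24 rad).
It fails at once if the switch was clicked before the lid was shut and secured (value of joint switch_lever above 0.11 rad and (value of joint lid above 0.08 rad or value of joint turnbutton below 1.2 rad)).
It fails at once if a bystander (sweet, wafer, timer or teaspoon) was shifted by more than 4 cm (distance of any of wrapped_sweet, wafer, kitchen_timer, teaspoon from where it was at the start of the episode above 0.04 m).
Of choc_1, choc_2, choc_3, choc_4, choc_5, choc_6 only 4 to 6 are there at a start; the rules pass over those that are not, and their reading is None.
At some moment in a run one of choc_1, choc_2, choc_3, choc_4, choc_5, choc_6 may be knocked a few centimetres aside while the robot is not near it.
Once in a run the grip may slacken for a moment while it holds something.
It also fails if it takes over 210 s, if anything falls off the work surface, if the arm or the gripper's body presses on something with over 40 N, if the wrist force passes 120 N, or if a joint passes its speed limit or range.

ROBOT

A 7-joint arm with a two-finger parallel gripper is mounted at the origin on a cart in front of the work surface, level with it; the furniture and walls round the work are solid. World frame = base frame: x ahead of the robot, y to its left, z up, the work surface at z = 0. Lengths are in m, angles in rad, forces in N, time in s.
With the tool pointing down it reaches from about 0.425 to 0.875 m from the base axis. Payload 4.7 kg.
Tool frame: the origin (TCP) lies midway between the tips of the shut fingers; the grasp point (between the pads) lies 19 mm behind it; z points along the fingers, y is the line along which they close (so a half turn about z gives the same grasp; the last joint's range is limited). The gripper opens to 87 mm and grips with 3 to 60 N. Pads are 19 mm wide; open, the fingers measure 117 mm over their backs; the gripper's body (75 mm by 190 mm) begins 51 mm behind the grasp point.
Start: joints at [1.234, 0.321, -0.07, 1.45, 0.023, 1.371, -0.057], TCP at [0.223, -0.61, 0.223] pointing down, gripper open.
Joint ranges: [-2.86, 2.86], [-0.3, 2.09], [-1.38, 1.24], [0.06, 2.45], [-1.56, 4.7], [0.09, 2.05], [-2.69, 2.69]. Speed limits (rad/s): [2.57, 2.57, 3.14, 3.14, 3.14, 3.14, 3.14].

INTERFACE

Orientations are given as a rotation vector (axis times angle).
In Python, from bench import monitor, cams, workorder gives the robot as it stands.
- The arm moves only by the tool move_arm, never from a script. Its arguments are lists of equal length, an entry for each row: "slide": the shift along the tool's x, y, z in cm, a list of three; "roll": the turn about the tool's z in rad. In form: {"slide": [[dx, dy, dz], ...], "roll": [roll, ...]}. A call has 1 to 20 rows; each row is the pose to reach, as a shift and turn from the pose commanded when the call began, along the tool's axes at that moment; what a row does not reach only later rows make up. A row lasts 1/10 s, in which the tool goes at most 50 mm and 8.59 degrees, less where a joint would pass 70% of its speed; a pose out of reach is approached as far as the arm can. A call with a gripper value outside its range is refused whole. "gripper" is the finger opening in cm, from 0 to 8.7, set as the call begins (left out, the last holds). The fingers move at their own pace and stop on an object; "squeeze" is the grip in N (left out, the last holds). Time passes only in rows, so rows that repeat a pose let the fingers close. It gives the time, the measured TCP pose, the force, the opening and the grip force at its end, in the units of the state.
- monitor.get_state(): the state, without advancing time (a new reading comes with each control period).
- cams.get_image(name): name is "scene" or "top" or "wrist"; returns the picture (480x640x3 uint8, red, green, blue); there is no depth.
- cams.get_calibration(name): a dict with "mtx" (3x3 intrinsics, pixels), "R" (3x3) and "t" (3): a world point X has camera coordinates R X + t. Camera axes: x right, y down, z forward; pixel columns grow to the right and rows downward; lengths in m; the calibration is good to about 2 mm. A picture is of the moment at which its call begins: read the wrist's pose just before it. get_calibration takes no time and is no camera call; for the wrist camera it gives the pose at the moment of the call.
- workorder.close_job(): hands the job in; it is judged then, once.
The state is a dict: "time": time; "joint_positions": joint angles; "qd": joint speeds; "joint_torque": joint torques, N m; "position": TCP position; "tool_rot": TCP orientation; "ft_force": force on the tool from outside, world axes, zero at the start; "torque": the same for the moment, N m; "grip_width": opening from 0.0 (shut) to 1.0 (fully open); "grip_force": force on a finger pad.
Only numpy, scipy, OpenCV 4.12 (cv2) and the standard library are available. Lean on these libraries where they do the work, as an engineer would, in place of code of your own. Each camera call takes 0.05 s, during which the arm holds its last target. There are 200 camera calls.

## Working session

There is one attempt and no reset: what is moved stays moved. The work goes in short steps, Python scripts to look and compute and a tool call to move; the robot and the scene stay as the last step left them, time stands still between calls to the robot, and variables do not carry over. Pictures are saved under pics/ and viewed, at most 14 in all, crops included, and the job is handed in when it is done.

Besides the shell and the picture viewer there is one more tool, called after ">>>" as a command line: name --pt "numbers of a row" for each row, then --argument value for the rest. move_arm: Moves the arm, as the interface text tells. Its arguments: {"type":"object","properties":{"slide":{"type":"array","items":{"type":"array","items":{"type":"number"}}},"roll":{"type":"array","items":{"type":"number"}},"gripper":{"type":"number"},"squeeze":{"type":"number"}},"required":["slide","roll"]}

```bash
mkdir -p pics; ls; python3 - <<'E'
from bench import monitor,cams,workorder
import cv2
s=monitor.get_state();print(s)
for n in("scene","top"):
    im=cams.get_image(n);cv2.imwrite(f"pics/{n}0.png",im[:,:,::-1])
    c=cams.get_calibration(n);print(n,c)
print(cams.get_calibration("wrist"))
E
```

```text
pics
{'time': 0.0, 'joint_positions': array([ 1.23410768,  0.32182897, -0.07008096,  1.45169335,  0.02261197,
        1.37077918, -0.0568659 ]), 'qd': array([ 0.00021717,  0.00113481, -0.00104618,  0.00102589, -0.00016798,
        0.00030733,  0.00079065]), 'joint_torque': array([ 9.75880430e-04, -4.91290784e+01, -4.03595427e-01, -3.12524736e+01,
       -6.41063601e-02,  4.37052338e-02,  1.71541378e-04]), 'position': array([ 0.22312046, -0.60991287,  0.22144839]), 'tool_rot': array([-3.09153504e+00, -5.47969170e-01,  6.97584007e-04]), 'ft_force': array([-0.90501232, -0.06307429, -0.71599273]), 'torque': array([ 0.00604419,  0.00847875, -0.04862474]), 'grip_force': 0.0, 'grip_width': 0.9996978640961877}
scene {'mtx': array([[583.19546798,   0.        , 316.90657062],
       [  0.        , 583.19546798, 236.96270337],
       [  0.        ,   0.        ,   1.        ]]), 'R': array([[ 0.5378407 , -0.84298996,  0.00976279],
       [-0.35844168, -0.23914222, -0.90240266],
       [ 0.76305108,  0.48184948, -0.43078316]]), 't': array([-0.29542383,  0.2544789 ,  0.84837297])}
top {'mtx': array([[486.1199466 ,   0.        , 318.23445365],
       [  0.        , 486.1199466 , 245.24896815],
       [  0.        ,   0.        ,   1.        ]]), 'R': array([[-0.00182914, -0.99995206, -0.0096197 ],
       [-0.98973099,  0.00318524, -0.14290702],
       [ 0.14293081,  0.00925952, -0.98968937]]), 't': array([-0.00634406,  0.52779695,  1.17550056])}
{'mtx': array([[411.82581125,   0.        , 328.27032519],
       [  0.        , 411.82581125, 239.41269044],
       [  0.        ,   0.        ,   1.        ]]), 'R': array([[ 0.34313256, -0.93928514, -0.00186313],
       [-0.89559232, -0.32776769,  0.30080348],
       [-0.28315092, -0.10154687, -0.95368433]]), 't': array([-0.64886857, -0.03650868,  0.39242725])}
```

View pics/top0.png

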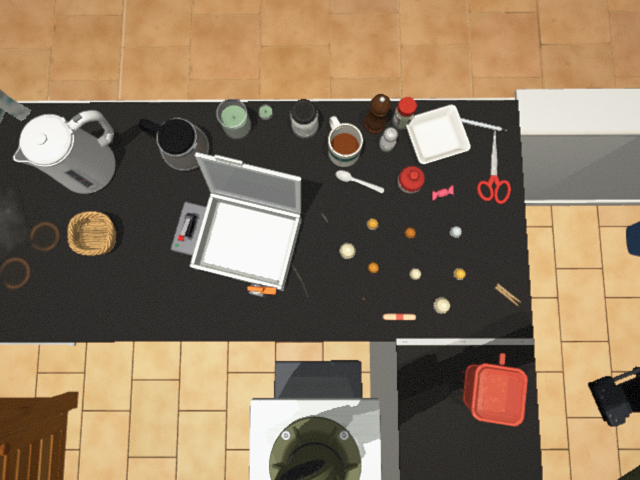

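View pics/scene0.png

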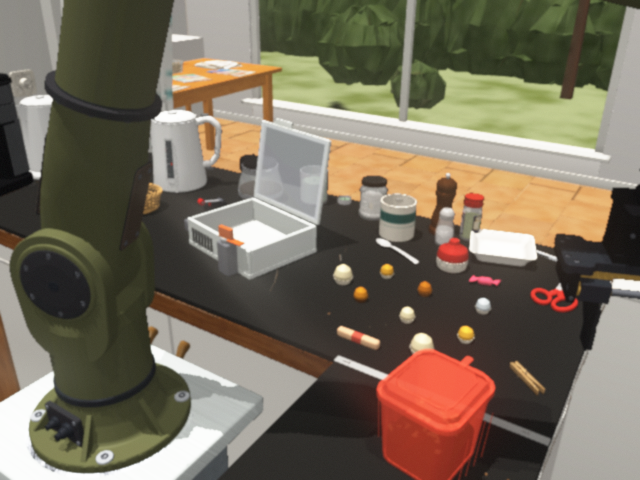

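The top view shows eight round candidates: (373,224) golden, (410,233) orange, (456,232) bluish white, (374,268) orange, (415,274) small cream, (460,274) golden, and larger creams at (347,251) and (442,305). The last two look like oversize decoys. The box is at about (245,240), the turnbutton at (262,290) and the roller at (181,238). I'll check all this in one close crop.

```bash
cat > h.py <<'E'
import numpy as np,cv2
from bench import monitor,cams,workorder
from scipy.spatial.transform import Rotation as Ro
def ray(c,u,v,z):
    d=c["R"].T@np.linalg.solve(c["mtx"],[u,v,1.]);o=-c["R"].T@c["t"]
    return o+d*(z-o[2])/d[2]
def proj(c,X):
    p=c["mtx"]@(c["R"]@np.asarray(X,float)+c["t"]);return p[:2]/p[2]
E
python3 - <<'E'
from h import *
im=cv2.imread("pics/top0.png");c=cams.get_calibration("top")
hsv=cv2.cvtColor(im,cv2.COLOR_BGR2HSV)
m=((hsv[:,:,2]>90)*255).astype(np.uint8)
n,l,st,ce=cv2.connectedComponentsWithStats(m)
for i in range(1,n):
    x,y,w,h,a=st[i]
    if 330<ce[i][0]<480 and 205<ce[i][1]<325 and a>20: print(ce[i].round(1),w,h,a,ray(c,*ce[i],0.013).round(4),im[l==i].mean(0).round()[::-1])
a=cv2.resize(im[200:330,330:480],None,fx=4,fy=4,interpolation=cv2.INTER_CUBIC)[:, :]
b=cv2.resize(im[145:305,165:310],None,fx=3.25,fy=3.25,interpolation=cv2.INTER_CUBIC)
cv2.imwrite("pics/crop1.png",a);cv2.imwrite("pics/crop2.png",b)
E
```

```text
[355.6 212.3] 640 480 153017 [ 0.6167 -0.1036  0.013 ] [203. 169. 126.]
[372.1 223.7] 11 12 108 [ 0.5868 -0.1455  0.013 ] [182. 140.  68.]
[409.8 232.5] 12 12 97 [ 0.5635 -0.2413  0.013 ] [162. 100.  42.]
[455.4 231.5] 12 12 113 [ 0.5656 -0.3576  0.013 ] [172. 175. 170.]
[347.1 250.5] 17 16 212 [ 0.5178 -0.0808  0.013 ] [196. 186. 153.]
[373.1 267.2] 11 11 98 [ 0.4749 -0.1459  0.013 ] [178. 119.  47.]
[414.9 273.5] 12 12 111 [ 0.4585 -0.2512  0.013 ] [195. 184. 152.]
[459.2 273.5] 13 12 120 [ 0.4584 -0.3625  0.013 ] [187. 151.  77.]
[441.3 305. ] 17 17 222 [ 0.3795 -0.3146  0.013 ] [197. 187. 154.]
[398.9 316.3] 34 8 232 [ 0.3518 -0.208   0.013 ] [211. 164. 130.]
```

View pics/crop1.png

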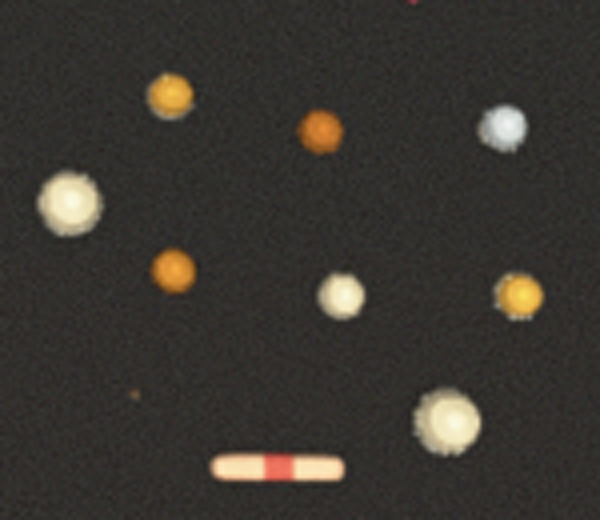

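View pics/crop2.png

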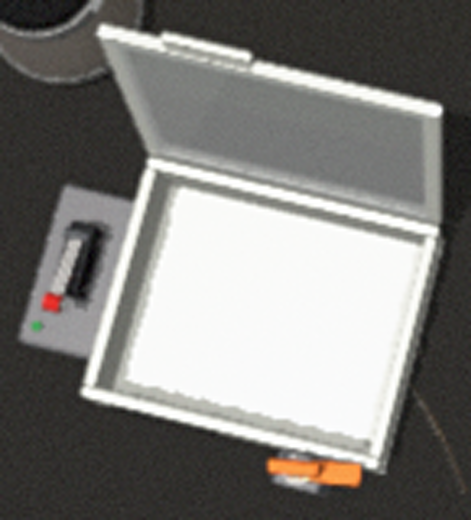

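The crops show six small chocolates, about 12 px across: golden, orange-brown, bluish white, orange, cream, golden. The two creams at 17 px are the oversize decoys. The box crop gives the rim corners, the roller at crop (52,302) and the turnbutton at crop (315,470). Next I'll fit the box pose.

```bash
cat > fit.py <<'E'
from h import *
from scipy.optimize import least_squares
c=cams.get_calibration("top")
px=np.array([[85,393],[381,470],[440,228],[150,160]])/3.25+[165,145]-.35
L=np.array([[-.095,.115],[-.095,-.115],[.095,-.115],[.095,.115]])
W=np.array([ray(c,*p,.065)[:2] for p in px])
f=lambda p:(L@np.array([[np.cos(p[2]),np.sin(p[2])],[-np.sin(p[2]),np.cos(p[2])]])+p[:2]-W).ravel()
r=least_squares(f,[W[:,0].mean(),W[:,1].mean(),-.2])
print("box",r.x.round(4),"res",f(r.x).round(4))
def bp(x,y,z):
    a=r.x[2];return np.array([r.x[0]+np.cos(a)*x-np.sin(a)*y,r.x[1]+np.sin(a)*x+np.cos(a)*y,z])
for n,q,m in(("roller",(-.033,.15,.083),(52,302)),("button",(-.109,-.06,.1),(315,468))):
    X=bp(*q);u=np.array(m)/3.25+[165,145];print(n,X.round(4),proj(c,X).round(1),"seen",u.round(1),ray(c,*u,q[2]).round(4))
sc=cams.get_calibration("scene")
print("scene proj roller,button,corners",proj(sc,bp(-.033,.15,.083)),proj(sc,bp(-.109,-.06,.105)),[proj(sc,bp(*l,.065)).round(0) for l in L])
E
python3 fit.py
```

```text
box [ 0.5363  0.1693 -0.242 ] res [-0.0033  0.0017 -0.0004  0.0005  0.0012 -0.0019  0.0025 -0.0004]
roller [0.5402 0.3228 0.083 ] [181.1 237.9] seen [181.  237.9] [0.5402 0.3232 0.083 ]
button [0.4161 0.1372 0.1   ] [256.2 288.9] seen [261.9 289. ] [0.4158 0.1237 0.1   ]
scene proj roller,button,corners [200.21046783 198.40594385] [225.38955783 226.03930887] [array([186., 217.]), array([248., 250.]), array([316., 224.]), array([253., 196.])]
```

```bash
cat > go.py <<'E'
from h import *
B=np.array([.5363,.1693]);A=-.242
def b2w(x,y,z): return np.array([B[0]+np.cos(A)*x-np.sin(A)*y,B[1]+np.sin(A)*x+np.cos(A)*y,z])
def rel(*Xs,yaw=A):
    s=monitor.get_state();R=Ro.from_rotvec(s["tool_rot"])
    x=R.as_matrix()[:,0];y0=np.arctan2(x[1],x[0]);d=(y0-yaw+np.pi)%(2*np.pi)-np.pi
    print("t",round(s["time"],1),"pos",s["position"].round(4),"yaw",round(y0,3),"roll to go",round(d,3),"j",s["joint_positions"].round(2))
    for X in Xs: print(np.round(X,4),"->",(R.inv().apply(np.array(X)-s["position"])*100).round(2))
ZC=.013
def chocs(name):
    im=cams.get_image("top")[:,:,::-1];cv2.imwrite(f"pics/{name}.png",im)
    c=cams.get_calibration("top");v=im.max(2);m=((v>90)*255).astype(np.uint8);o=[]
    n,l,st,ce=cv2.connectedComponentsWithStats(m)
    for i in range(1,n):
        if 70<st[i][4]<135 and max(st[i][2:4])<15 and 330<ce[i][0]<500 and 200<ce[i][1]<330:
            p=ray(c,*ce[i],ZC);o.append(p);print("choc",ce[i].round(1),p.round(4),st[i][4])
    return o
E
python3 -c "
from go import *
rel((.4584,-.3625,.14),(.4584,-.3625,.004))"
```

```text
t 0.1 pos [ 0.2232 -0.61    0.2216] yaw 0.351 roll to go 0.593 j [ 1.23  0.32 -0.07  1.45  0.02  1.37 -0.06]
[ 0.4584 -0.3625  0.14  ] -> [ 30.6  -15.14   8.18]
[ 0.4584 -0.3625  0.004 ] -> [ 30.6  -15.12  21.78]
```

>>> move_arm --pt "4 -2 1" --pt "8 -4 2" --pt "12 -6 4" --pt "16 -8 6" --pt "20 -10 8" --pt "24 -12 8.2" --pt "28 -14 8.2" --pt "30.6 -15.1 8.2" --pt "30.6 -15.1 10.5" --pt "30.6 -15.1 12" --pt "30.6 -15.1 12" --pt "30.6 -15.1 12" --roll '[0.1,0.2,0.3,0.4,0.5,0.593,0.593,0.593,0.593,0.593,0.593,0.593]' --gripper 4.5 --squeeze 12

```text
time: 1.3
position: [0.4576, -0.3643, 0.102]
tool_rot: [-3.118, 0.383, 0.002]
ft_force: [1.1, -0.7, 0.3]
grip_width: 0.514
grip_force: 0.0
```

```bash
python3 -c "
from go import *
rel((.4584,-.3625,.14),(.4584,-.3625,.004))
im=cams.get_image('wrist');cv2.imwrite('pics/w1.png',im[:,:,::-1])
c=cams.get_calibration('wrist')
print(proj(c,(.4584,-.3625,.013)),proj(c,monitor.get_state()['position']))"
```

```text
t 1.3 pos [ 0.4576 -0.3643  0.102 ] yaw -0.244 roll to go -0.002 j [ 0.8   0.28 -0.2   1.76  0.06  1.11 -1.24]
[ 0.4584 -0.3625  0.14  ] -> [ 0.03 -0.19 -3.8 ]
[ 0.4584 -0.3625  0.004 ] -> [ 0.05 -0.19  9.8 ]
[325.11854961 244.7086805 ] [328.40082333 308.47821954]
```

View pics/w1.png

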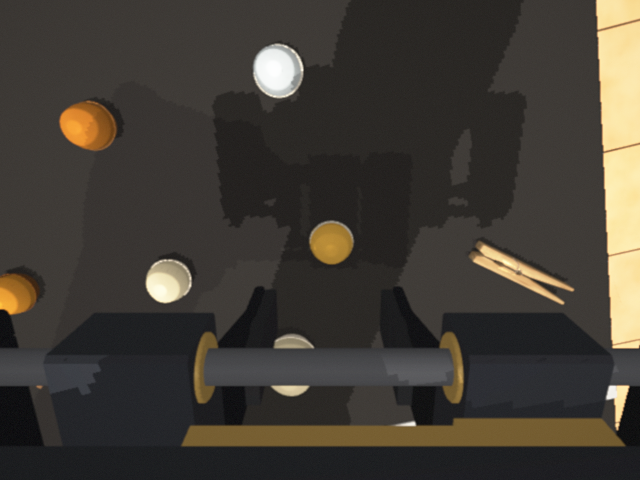

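The wrist view shows the golden chocolate at (331,243) between the fingers, about 3 mm off the prediction. I'll descend and grip.

>>> move_arm --pt "0.05 0 4" --pt "0.05 0 8" --pt "0.05 0 9.8" --pt "0.05 0 9.8" --pt "0.05 0 9.8" --roll '[0,0,0,0,0]'

```text
time: 1.85
position: [0.4596, -0.3646, 0.0056]
tool_rot: [3.118, -0.381, 0.002]
ft_force: [-0.8, -1.0, 0.6]
grip_width: 0.515
grip_force: 0.0
```

```bash
python3 -c "
from go import *
P=[.4576,-.3643]
rel((*P,.14),b2w(.04,.02,.14),b2w(.04,.02,.016))"
```

```text
t 1.9 pos [ 0.4596 -0.3646  0.0056] yaw -0.243 roll to go -0.001 j [ 0.79  0.39 -0.19  1.82  0.09  0.93 -1.26]
[ 0.4576 -0.3643  0.14  ] -> [ -0.19   0.03 -13.44]
[0.5799 0.1791 0.14  ] -> [ -1.4  -55.66 -13.48]
[0.5799 0.1791 0.016 ] -> [ -1.41 -55.67  -1.08]
```

>>> move_arm --pt "0 0 0" --pt "0 0 0" --pt "0 0 0" --pt "0 0 0" --pt "0 0 -4" --pt "0 0 -9" --pt "0 -3 -13.4" --pt "-0.2 -8 -13.4" --pt "-0.3 -13 -13.4" --pt "-0.5 -18 -13.4" --pt "-0.7 -23 -13.4" --pt "-0.9 -28 -13.4" --pt "-1 -33 -13.4" --pt "-1.2 -38 -13.4" --pt "-1.3 -43 -13.4" --pt "-1.4 -48 -13.4" --pt "-1.4 -52 -13.4" --pt "-1.4 -55.7 -13.4" --pt "-1.4 -55.7 -10" --pt "-1.4 -55.7 -7" --roll '[0,0,0,0,0,0,0,0,0,0,0,0,0,0,0,0,0,0,0,0]' --gripper 1.5 --squeeze 15

```text
time: 3.85
position: [0.5795, 0.1829, 0.0743]
tool_rot: [-3.118, 0.374, -0.002]
ft_force: [-0.5, -0.0, -1.2]
grip_width: 0.291
grip_force: 15.0
```

```bash
python3 -c "
from go import *
o=chocs('t1')
rel(b2w(.04,.02,.016),*[(*p[:2],.004) for p in o])"
```

```text
choc [372.1 223.8] [ 0.5865 -0.1456  0.013 ] 111
choc [409.8 232.4] [ 0.5638 -0.2413  0.013 ] 101
choc [455.3 231.6] [ 0.5655 -0.3572  0.013 ] 116
choc [373.1 267.2] [ 0.4749 -0.1459  0.013 ] 98
choc [414.8 273.6] [ 0.4584 -0.2508  0.013 ] 114
t 3.9 pos [0.5757 0.1802 0.0682] yaw -0.24 roll to go 0.002 j [ 0.1   0.4  -0.55  1.72  0.23  1.09 -2.33]
[0.5799 0.1791 0.016 ] -> [ 0.48 -0.02  5.22]
[ 0.5865 -0.1456  0.004 ] -> [ 8.85 31.36  6.47]
[ 0.5638 -0.2413  0.004 ] -> [ 8.93 41.19  6.51]
[ 0.5655 -0.3572  0.004 ] -> [11.85 52.41  6.53]
[ 0.4749 -0.1459  0.004 ] -> [-1.98 34.05  6.56]
[ 0.4584 -0.2508  0.004 ] -> [-1.08 44.63  6.6 ]
```

>>> move_arm --pt "0.2 0 3" --pt "0.2 0 5.2" --pt "0.2 0 5.2" --pt "0.2 0 5.2" --roll '[0,0,0,0]'

```text
time: 4.3
position: [0.5814, 0.18, 0.0232]
tool_rot: [3.119, -0.38, -0.0]
ft_force: [0.2, 0.9, 1.0]
grip_width: 0.288
grip_force: 15.0
```

```bash
python3 -c "
from go import *
rel((.5655,-.3572,.14),(.5655,-.3572,.004))"
```

```text
t 4.3 pos [0.5814 0.18   0.0232] yaw -0.242 roll to go -0.0 j [ 0.09  0.46 -0.53  1.75  0.27  1.01 -2.35]
[ 0.5655 -0.3572  0.14  ] -> [ 11.35  52.53 -11.68]
[ 0.5655 -0.3572  0.004 ] -> [11.35 52.53  1.92]
```

>>> move_arm --pt "0 0 0.6" --pt "0 0 0.6" --pt "0 0 0.6" --pt "0 0 -4" --pt "0 0 -9" --pt "1 4 -11.7" --pt "2 9 -11.7" --pt "3 14 -11.7" --pt "4 19 -11.7" --pt "5 24 -11.7" --pt "6 29 -11.7" --pt "7 34 -11.7" --pt "8.2 38.8 -11.7" --pt "9.3 43.5 -11.7" --pt "10.4 48.2 -11.7" --pt "11.4 52.5 -10" --pt "11.4 52.5 -6" --pt "11.4 52.5 -2" --pt "11.4 52.5 1.9" --pt "11.4 52.5 1.9" --roll '[0,0,0,0,0,0,0,0,0,0,0,0,0,0,0,0,0,0,0,0]' --gripper 4.5

```text
time: 6.3
position: [0.5668, -0.3574, 0.0029]
tool_rot: [3.118, -0.38, 0.002]
ft_force: [0.1, 0.5, 0.3]
grip_width: 0.515
grip_force: 0.0
```

```bash
python3 -c "
from go import *
rel((.5655,-.3572,.004),b2w(.04,-.055,.14),b2w(.04,-.055,.016))"
```

```text
t 6.3 pos [ 0.5668 -0.3574  0.0029] yaw -0.242 roll to go -0.0 j [ 0.73  0.56 -0.28  1.6   0.17  1.01 -1.41]
[ 0.5655 -0.3572  0.004 ] -> [-0.13  0.01 -0.11]
[0.562  0.1063 0.14  ] -> [-11.58 -44.9  -13.73]
[0.562  0.1063 0.016 ] -> [-11.6  -44.9   -1.33]
```

>>> move_arm --pt "0 0 0" --pt "0 0 0" --pt "0 0 0" --pt "0 0 -4" --pt "0 0 -9" --pt "-1 -3 -13.7" --pt "-2.2 -7.7 -13.7" --pt "-3.4 -12.4 -13.7" --pt "-4.6 -17.1 -13.7" --pt "-5.8 -21.8 -13.7" --pt "-7 -26.5 -13.7" --pt "-8.2 -31.2 -13.7" --pt "-9.4 -35.9 -13.7" --pt "-10.5 -40.5 -13.7" --pt "-11.6 -44.9 -13.7" --pt "-11.6 -44.9 -9.5" --pt "-11.6 -44.9 -5.5" --pt "-11.6 -44.9 -2.2" --pt "-11.6 -44.9 -1.5" --pt "-11.6 -44.9 -1.5" --roll '[0,0,0,0,0,0,0,0,0,0,0,0,0,0,0,0,0,0,0,0]' --gripper 1.5

```text
time: 8.3
position: [0.5604, 0.1066, 0.0181]
tool_rot: [3.118, -0.379, -0.003]
ft_force: [-0.4, 0.3, -0.2]
grip_width: 0.296
grip_force: 1.5
```

```bash
python3 -c "
from go import *
o=chocs('t2')
rel(b2w(.04,-.055,.016),*[(*p[:2],.004) for p in o])"
```

```text
choc [372.1 223.6] [ 0.5868 -0.1456  0.013 ] 110
choc [409.7 232.5] [ 0.5635 -0.2411  0.013 ] 100
choc [373.1 267.2] [ 0.4749 -0.1459  0.013 ] 98
choc [415.  273.5] [ 0.4585 -0.2513  0.013 ] 112
t 8.3 pos [0.5617 0.1069 0.0195] yaw -0.242 roll to go -0.0 j [ 0.21  0.39 -0.52  1.84  0.24  0.97 -2.23]
[0.562  0.1063 0.016 ] -> [0.04 0.05 0.35]
[ 0.5868 -0.1456  0.004 ] -> [ 8.5  23.9   1.55]
[ 0.5635 -0.2411  0.004 ] -> [ 8.52 33.74  1.55]
[ 0.4749 -0.1459  0.004 ] -> [-2.36 26.63  1.54]
[ 0.4585 -0.2513  0.004 ] -> [-1.42 37.25  1.54]
```

>>> move_arm --pt "0 0 0.2" --pt "0 0 0.2" --pt "0 0 0.2" --pt "0 0 -4" --pt "0 0 -8" --pt "1 4 -12.1" --pt "2.2 8.7 -12.1" --pt "3.4 13.4 -12.1" --pt "4.6 18.1 -12.1" --pt "5.8 22.8 -12.1" --pt "7 27.5 -12.1" --pt "8 31.5 -12" --pt "8.5 33.7 -9" --pt "8.5 33.7 -5" --pt "8.5 33.7 -1.5" --pt "8.5 33.7 1.5" --pt "8.5 33.7 1.5" --pt "8.5 33.7 1.5" --roll '[0,0,0,0,0,0,0,0,0,0,0,0,0,0,0,0,0,0]' --gripper 4.5

```text
time: 10.15
position: [0.5629, -0.2408, 0.0038]
tool_rot: [-3.119, 0.379, -0.0]
ft_force: [0.7, 0.3, 0.3]
grip_width: 0.518
grip_force: 0.0
```

```bash
python3 -c "
from go import *
rel((.5635,-.2411,.004),b2w(-.005,.02,.14),b2w(-.005,.02,.016))"
```

```text
t 10.2 pos [ 0.5629 -0.2408  0.0038] yaw -0.242 roll to go -0.0 j [ 0.63  0.46 -0.33  1.75  0.18  0.96 -1.58]
[ 0.5635 -0.2411  0.004 ] -> [ 0.06  0.01 -0.02]
[0.5362 0.1899 0.14  ] -> [-12.92 -41.18 -13.62]
[0.5362 0.1899 0.016 ] -> [-12.92 -41.18  -1.22]
```

>>> move_arm --pt "0 0 0" --pt "0 0 0" --pt "0 0 0" --pt "0 0 -4" --pt "0 0 -9" --pt "-1 -3 -13.6" --pt "-2.4 -7.7 -13.6" --pt "-3.9 -12.3 -13.6" --pt "-5.3 -16.9 -13.6" --pt "-6.7 -21.5 -13.6" --pt "-8.1 -26.1 -13.6" --pt "-9.6 -30.7 -13.6" --pt "-11 -35.3 -13.6" --pt "-12.4 -39.7 -13.6" --pt "-12.9 -41.2 -13.6" --pt "-12.9 -41.2 -9.5" --pt "-12.9 -41.2 -5.5" --pt "-12.9 -41.2 -2" --pt "-12.9 -41.2 -1.2" --pt "-12.9 -41.2 -1.2" --roll '[0,0,0,0,0,0,0,0,0,0,0,0,0,0,0,0,0,0,0,0]' --gripper 1.5

```text
time: 12.15
position: [0.5357, 0.1899, 0.0151]
tool_rot: [3.118, -0.379, -0.003]
ft_force: [-0.9, -0.3, 0.7]
grip_width: 0.285
grip_force: 15.0
```

```bash
python3 -c "
from go import *
o=chocs('t3')
rel(b2w(-.005,.02,.016),*[(*p[:2],.004) for p in o])"
```

```text
choc [372.2 223.7] [ 0.5866 -0.1457  0.013 ] 113
choc [373.  267.3] [ 0.4747 -0.1459  0.013 ] 99
choc [414.8 273.6] [ 0.4584 -0.2508  0.013 ] 114
t 12.2 pos [0.5362 0.1901 0.0157] yaw -0.242 roll to go -0.0 j [ 0.11  0.41 -0.58  1.85  0.27  0.96 -2.4 ]
[0.5362 0.1899 0.016 ] -> [ 0.    0.02 -0.03]
[ 0.5866 -0.1457  0.004 ] -> [12.94 31.39  1.17]
[ 0.4747 -0.1459  0.004 ] -> [ 2.08 34.1   1.17]
[ 0.4584 -0.2508  0.004 ] -> [ 3.02 44.67  1.18]
```

>>> move_arm --pt "0 0 0" --pt "0 0 0" --pt "0 0 -4" --pt "0 0 -8" --pt "0.2 4 -12.4" --pt "0.5 9 -12.4" --pt "0.8 14 -12.4" --pt "1.2 19 -12.4" --pt "1.5 24 -12.4" --pt "1.9 29 -12.4" --pt "2.3 34 -12.4" --pt "2.7 39 -12.4" --pt "3 43 -11.5" --pt "3 44.7 -8" --pt "3 44.7 -4" --pt "3 44.7 -1" --pt "3 44.7 1.2" --pt "3 44.7 1.2" --pt "3 44.7 1.2" --roll '[0,0,0,0,0,0,0,0,0,0,0,0,0,0,0,0,0,0,0]' --gripper 4.5

```text
time: 14.1
position: [0.4584, -0.251, 0.0038]
tool_rot: [-3.119, 0.379, -0.0]
ft_force: [-0.5, -0.3, 0.3]
grip_width: 0.519
grip_force: 0.0
```

```bash
python3 -c "
from go import *
rel((.4584,-.2508,.004),b2w(-.005,-.055,.14),b2w(-.005,-.055,.016))"
```

```text
t 14.1 pos [ 0.4584 -0.251   0.0038] yaw -0.242 roll to go -0.0 j [ 0.71  0.29 -0.28  1.98  0.1   0.89 -1.45]
[ 0.4584 -0.2508  0.004 ] -> [-0.01 -0.02 -0.02]
[0.5183 0.1171 0.14  ] -> [ -3.01 -37.18 -13.61]
[0.5183 0.1171 0.016 ] -> [ -3.01 -37.18  -1.21]
```

>>> move_arm --pt "0 0 0" --pt "0 0 0" --pt "0 0 0" --pt "0 0 -4" --pt "0 0 -9" --pt "-0.2 -3 -13.6" --pt "-0.6 -7.9 -13.6" --pt "-1 -12.8 -13.6" --pt "-1.4 -17.7 -13.6" --pt "-1.8 -22.6 -13.6" --pt "-2.2 -27.5 -13.6" --pt "-2.6 -32.4 -13.6" --pt "-3 -36 -13.6" --pt "-3 -37.2 -13" --pt "-3 -37.2 -9.5" --pt "-3 -37.2 -5.5" --pt "-3 -37.2 -2" --pt "-3 -37.2 -1.2" --pt "-3 -37.2 -1.2" --roll '[0,0,0,0,0,0,0,0,0,0,0,0,0,0,0,0,0,0,0]' --gripper 1.5

```text
time: 16.0
position: [0.5179, 0.1172, 0.0152]
tool_rot: [3.118, -0.379, -0.002]
ft_force: [1.1, 0.4, 0.5]
grip_width: 0.281
grip_force: 15.0
```

```bash
python3 -c "
from go import *
o=chocs('t4')
rel(b2w(-.005,-.055,.016),*[(*p[:2],.004) for p in o])"
```

```text
choc [372.1 223.6] [ 0.5869 -0.1456  0.013 ] 110
choc [373.1 267.2] [ 0.4749 -0.1459  0.013 ] 98
t 16.1 pos [0.5183 0.1173 0.0157] yaw -0.242 roll to go -0.0 j [ 0.24  0.33 -0.58  1.94  0.23  0.93 -2.26]
[0.5183 0.1171 0.016 ] -> [-0.    0.03 -0.03]
[ 0.5869 -0.1456  0.004 ] -> [12.96 23.88  1.17]
[ 0.4749 -0.1459  0.004 ] -> [ 2.09 26.6   1.18]
```

>>> move_arm --pt "0 0 0" --pt "0 0 0" --pt "0 0 -4" --pt "0 0 -8" --pt "2 3.5 -12.4" --pt "4.2 7.7 -12.4" --pt "6.4 11.9 -12.4" --pt "8.6 16 -12.4" --pt "10.8 20 -12.4" --pt "13 23.9 -11" --pt "13 23.9 -8" --pt "13 23.9 -4" --pt "13 23.9 -1" --pt "13 23.9 1.2" --pt "13 23.9 1.2" --pt "13 23.9 1.2" --roll '[0,0,0,0,0,0,0,0,0,0,0,0,0,0,0,0]' --gripper 4.5

```text
time: 17.65
position: [0.5873, -0.1459, 0.0038]
tool_rot: [-3.119, 0.38, -0.0]
ft_force: [0.3, 0.3, 0.2]
grip_width: 0.517
grip_force: 0.0
```

```bash
python3 -c "
from go import *
rel((.5869,-.1456,.004),b2w(-.05,.02,.14),b2w(-.05,.02,.016))"
```

```text
t 17.6 pos [ 0.5873 -0.1459  0.0038] yaw -0.242 roll to go -0.0 j [ 0.54  0.46 -0.41  1.77  0.22  0.96 -1.78]
[ 0.5869 -0.1456  0.004 ] -> [-0.05 -0.02 -0.02]
[0.4925 0.2007 0.14  ] -> [-17.52 -31.38 -13.62]
[0.4925 0.2007 0.016 ] -> [-17.52 -31.38  -1.22]
```

>>> move_arm --pt "0 0 0" --pt "0 0 0" --pt "0 0 0" --pt "0 0 -4" --pt "0 0 -9" --pt "-1 -2.5 -13.6" --pt "-3 -6.3 -13.6" --pt "-5.2 -10.2 -13.6" --pt "-7.4 -14.1 -13.6" --pt "-9.6 -18 -13.6" --pt "-11.8 -21.9 -13.6" --pt "-14 -25.8 -13.6" --pt "-16.2 -29.5 -13.6" --pt "-17.5 -31.4 -13.6" --pt "-17.5 -31.4 -9.5" --pt "-17.5 -31.4 -5.5" --pt "-17.5 -31.4 -2" --pt "-17.5 -31.4 -1.2" --pt "-17.5 -31.4 -1.2" --roll '[0,0,0,0,0,0,0,0,0,0,0,0,0,0,0,0,0,0,0]' --gripper 1.5

```text
time: 19.55
position: [0.4919, 0.2006, 0.0151]
tool_rot: [3.118, -0.379, -0.003]
ft_force: [-0.6, -0.0, 0.4]
grip_width: 0.292
grip_force: 15.0
```

```bash
python3 -c "
from go import *
o=chocs('t5')
rel(b2w(-.05,.02,.016),*[(*p[:2],.004) for p in o])"
```

```text
choc [373.1 267.2] [ 0.4749 -0.1459  0.013 ] 98
t 19.6 pos [0.4927 0.201  0.0159] yaw -0.242 roll to go -0.0 j [ 0.13  0.35 -0.64  1.94  0.25  0.94 -2.45]
[0.4925 0.2007 0.016 ] -> [-0.01  0.03 -0.01]
[ 0.4749 -0.1459  0.004 ] -> [ 6.59 34.11  1.19]
```

>>> move_arm --pt "0 0 0" --pt "0 0 0" --pt "0 0 -4" --pt "0 0 -8" --pt "0.7 3.5 -12.4" --pt "1.6 8.3 -12.4" --pt "2.5 13.1 -12.4" --pt "3.4 17.9 -12.4" --pt "4.3 22.7 -12.4" --pt "5.2 27.5 -12.4" --pt "6.2 32 -12" --pt "6.6 34.1 -8.5" --pt "6.6 34.1 -4" --pt "6.6 34.1 -1" --pt "6.6 34.1 1.2" --pt "6.6 34.1 1.2" --pt "6.6 34.1 1.2" --roll '[0,0,0,0,0,0,0,0,0,0,0,0,0,0,0,0,0]' --gripper 4.5

```text
time: 21.3
position: [0.4752, -0.146, 0.004]
tool_rot: [-3.119, 0.379, -0.001]
ft_force: [-1.0, 0.3, 0.9]
grip_width: 0.517
grip_force: 0.0
```

```bash
python3 -c "
from go import *
rel((.4749,-.1459,.004),b2w(-.05,-.055,.14),b2w(-.05,-.055,.016))"
```

```text
t 21.3 pos [ 0.4752 -0.146   0.004 ] yaw -0.242 roll to go -0.0 j [ 0.6   0.25 -0.39  2.04  0.12  0.88 -1.67]
[ 0.4749 -0.1459  0.004 ] -> [-0.03  0.   -0.  ]
[0.4746 0.1279 0.14  ] -> [ -6.62 -26.57 -13.6 ]
[0.4746 0.1279 0.016 ] -> [ -6.63 -26.57  -1.2 ]
```

>>> move_arm --pt "0 0 0" --pt "0 0 0" --pt "0 0 0" --pt "0 0 -4" --pt "0 0 -9" --pt "-0.6 -2.5 -13.6" --pt "-1.7 -7 -13.6" --pt "-2.9 -11.7 -13.6" --pt "-4 -16.4 -13.6" --pt "-5.2 -21.1 -13.6" --pt "-6.4 -25.5 -13.6" --pt "-6.6 -26.6 -13.6" --pt "-6.6 -26.6 -9.5" --pt "-6.6 -26.6 -5.5" --pt "-6.6 -26.6 -2" --pt "-6.6 -26.6 -1.2" --pt "-6.6 -26.6 -1.2" --roll '[0,0,0,0,0,0,0,0,0,0,0,0,0,0,0,0,0]' --gripper 1.5

```text
time: 23.0
position: [0.4742, 0.1273, 0.0151]
tool_rot: [3.118, -0.38, -0.003]
ft_force: [0.4, -0.8, -0.9]
grip_width: 0.286
grip_force: 15.0
```

```bash
python3 -c "
from go import *
rel(b2w(-.05,-.055,.33),b2w(.19,0,.33),b2w(.19,0,.215))"
```

```text
t 23.0 pos [0.4742 0.1273 0.0151] yaw -0.243 roll to go -0.001 j [ 0.28  0.26 -0.65  2.03  0.2   0.91 -2.29]
[0.4746 0.1279 0.33  ] -> [-4.000e-02 -3.000e-02 -3.149e+01]
[0.7208 0.1238 0.33  ] -> [ 23.96  -5.54 -31.54]
[0.7208 0.1238 0.215 ] -> [ 23.98  -5.56 -20.04]
```

>>> move_arm --pt "0 0 0" --pt "0 0 0" --pt "0 0 -4" --pt "0 0 -9" --pt "0 0 -14" --pt "0 0 -19" --pt "0 0 -24" --pt "0 0 -28.5" --pt "0 0 -31.5" --pt "0 0 -31.5" --roll '[0,0,0,0,0,0,0,0,0,0]' --gripper 4.5

```text
time: 24.0
position: [0.4766, 0.1289, 0.336]
tool_rot: [-3.117, 0.379, -0.015]
ft_force: [-0.6, 0.8, -0.7]
grip_width: 0.518
grip_force: 0.0
```

```bash
python3 -c "
from go import *
chocs('t6')
im=cams.get_image('wrist')[:,:,::-1]
t=cv2.imread('pics/t6.png')[130:340,150:480]
cv2.imwrite('pics/v6.png',np.vstack([cv2.resize(t,(440,280)),cv2.resize(im,(440,320))]))
rel(b2w(.19,0,.33),b2w(.19,0,.215))"
```

```text
t 24.1 pos [0.4747 0.1281 0.3312] yaw -0.242 roll to go -0.0 j [ 0.37 -0.03 -0.67  1.63 -0.02  1.54 -2.11]
[0.7208 0.1238 0.33  ] -> [23.99 -5.48  0.16]
[0.7208 0.1238 0.215 ] -> [23.97 -5.48 11.66]
```

View pics/v6.png

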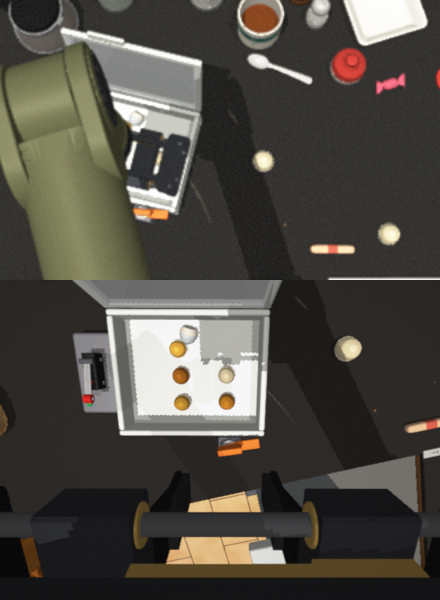

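The wrist view shows all six chocolates in the box, with the white one shifted beside a golden one, and only the decoys left on the worktop. I'll close the lid from behind next.

>>> move_arm --pt "4 -1 -1" --pt "9 -2 -1" --pt "13.8 -3.2 -1" --pt "18.6 -4.4 -1" --pt "22 -5.5 0" --pt "24 -5.5 2" --pt "24 -5.5 6" --pt "24 -5.5 10" --pt "24 -5.5 11.7" --pt "24 -5.5 11.7" --pt "24 -5.5 11.7" --roll '[0,0,0,0,0,0,0,0,0,0,0]' --gripper 0

```text
time: 25.2
position: [0.7204, 0.1239, 0.2128]
tool_rot: [3.118, -0.379, -0.003]
ft_force: [1.6, -0.2, -0.0]
grip_width: 0.003
grip_force: 0.0
```

```bash
python3 -c "
from go import *
P=[]
for th in [1.75,1.57,1.4,1.25,1.1,.95,.8,.65,.5,.35,.2,.1,.03,0,-.02]:
    r=.15;x=.095-r*np.cos(th)+.009*np.sin(th)+.0095;z=.065+r*np.sin(th)+.009*np.cos(th)
    P.append(b2w(x,0,z))
rel(*P)"
```

```text
t 25.2 pos [0.7204 0.1239 0.2128] yaw -0.242 roll to go 0.0 j [ 0.19  0.58 -0.64  1.21  0.33  1.46 -2.21]
[0.6723 0.1357 0.211 ] -> [-4.95  0.    0.19]
[0.6464 0.1421 0.215 ] -> [-7.62  0.   -0.21]
[0.6216 0.1482 0.2143] -> [-10.17   0.    -0.14]
[0.6001 0.1535 0.2102] -> [-12.39   0.     0.28]
[0.5795 0.1586 0.2028] -> [-14.51  -0.     1.02]
[0.5602 0.1634 0.1922] -> [-16.5   -0.     2.08]
[0.5426 0.1678 0.1789] -> [-18.31  -0.     3.42]
[0.5271 0.1716 0.1629] -> [-19.9   -0.     5.02]
[0.5141 0.1748 0.1448] -> [-2.123e+01 -1.000e-02  6.830e+00]
[0.504  0.1773 0.1249] -> [-2.228e+01 -1.000e-02  8.820e+00]
[0.4968 0.1791 0.1036] -> [-2.302e+01 -1.000e-02  1.095e+01]
[0.4937 0.1798 0.0889] -> [-2.333e+01 -1.000e-02  1.242e+01]
[0.4925 0.1801 0.0785] -> [-2.346e+01 -1.000e-02  1.347e+01]
[0.4921 0.1802 0.074 ] -> [-2.349e+01 -1.000e-02  1.392e+01]
[0.492  0.1802 0.071 ] -> [-2.350e+01 -1.000e-02  1.422e+01]
```

>>> move_arm --pt "-3 0 0" --pt "-5 0 0" --pt "-6.5 0 -0.2" --pt "-7.6 0 -0.2" --pt "-9 0 -0.2" --pt "-10.2 0 -0.1" --pt "-11.3 0 0.1" --pt "-12.4 0 0.3" --pt "-13.5 0 0.6" --pt "-14.5 0 1" --pt "-15.5 0 1.5" --pt "-16.5 0 2.1" --pt "-17.4 0 2.7" --pt "-18.3 0 3.4" --pt "-19.1 0 4.2" --pt "-19.9 0 5" --pt "-20.6 0 5.9" --pt "-21.2 0 6.8" --pt "-21.2 0 6.8" --roll '[0,0,0,0,0,0,0,0,0,0,0,0,0,0,0,0,0,0,0]'

```text
time: 27.1
position: [0.5131, 0.1746, 0.1438]
tool_rot: [3.117, -0.378, -0.005]
ft_force: [0.5, -1.0, -0.4]
grip_width: 0.003
grip_force: 0.0
```

>>> move_arm --pt "-0.5 0 1" --pt "-1 0 2" --pt "-1.4 0 3" --pt "-1.8 0 4.1" --pt "-2 0 5" --pt "-2.2 0 5.9" --pt "-2.2 0 6.6" --pt "-2.2 0 7" --pt "-2.2 0 7.2" --pt "-2.2 0 7.3" --pt "-2.2 0 7.3" --roll '[0,0,0,0,0,0,0,0,0,0,0]'

```text
time: 28.2
position: [0.4933, 0.18, 0.0738]
tool_rot: [3.117, -0.379, -0.002]
ft_force: [-5.3, -1.4, 10.7]
grip_width: 0.008
grip_force: 5.7
```

```bash
python3 -c "
from go import *
rel(b2w(-.06,0,.072))
cv2.imwrite('pics/s7.png',cams.get_image('scene')[100:340,120:440,::-1])"
```

```text
t 28.2 pos [0.4933 0.18   0.0738] yaw -0.242 roll to go -0.0 j [ 0.26  0.26 -0.74  1.91  0.2   1.05 -2.38]
[0.478  0.1837 0.072 ] -> [-1.57  0.    0.18]
```

View pics/s7.png

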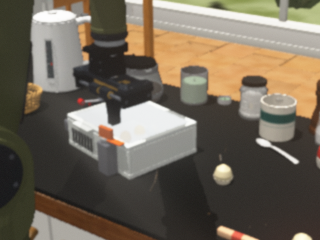

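The scene view shows the lid lying flat, with the tongue still parked along the front at about (110,138). The press reads 10 N. I'll line up over the button next.

```bash
python3 -c "
from go import *
rel(b2w(-.109,-.06,.19),yaw=A+np.pi/2)"
```

```text
t 28.2 pos [0.4932 0.18   0.0738] yaw -0.242 roll to go -1.571 j [ 0.26  0.26 -0.74  1.91  0.2   1.05 -2.38]
[0.4161 0.1372 0.19  ] -> [ -6.47   6.02 -11.6 ]
```

>>> move_arm --pt "0 0 -3" --pt "0 0 -7" --pt "0 0 -11" --pt "-2 2 -11.9" --pt "-4 4 -11.9" --pt "-6.4 6 -11.9" --pt "-6.4 6 -11.9" --pt "-6.4 6 -11.9" --pt "-6.4 6 -11.9" --pt "-6.4 6 -11.9" --pt "-6.4 6 -11.9" --pt "-6.4 6 -11.9" --pt "-6.4 6 -11.9" --pt "-6.4 6 -11.9" --pt "-6.4 6 -11.9" --pt "-6.4 6 -11.9" --roll '[0,0,-0.14,-0.28,-0.42,-0.56,-0.7,-0.84,-0.98,-1.12,-1.26,-1.4,-1.5,-1.571,-1.571,-1.571]' --gripper 4

```text
time: 29.85
position: [0.4173, 0.1372, 0.1916]
tool_rot: [2.475, 1.935, 0.0]
ft_force: [-0.1, 0.3, -0.2]
grip_width: 0.456
grip_force: 0.0
```

```bash
python3 -c "
from go import *
rel(b2w(-.109,-.06,.086),yaw=A+np.pi/2)
im=cams.get_image('wrist')[:,:,::-1].copy();c=cams.get_calibration('wrist')
for p in ((-.109,-.06,.105),(-.109,-.078,.105),(-.109,-.042,.105),(-.114,-.078,.105),(-.095,-.115,.074),(-.095,.115,.074)): print(p,proj(c,b2w(*p)).round(1))
cv2.imwrite('pics/w8.png',im)"
```

```text
t 29.9 pos [0.4173 0.1372 0.1916] yaw 1.327 roll to go -0.002 j [ 0.36 -0.11 -0.68  1.96 -0.07  1.26 -0.54]
[0.4161 0.1372 0.086 ] -> [-0.03 -0.12 10.56]
(-0.109, -0.06, 0.105) [326.9 246.7]
(-0.109, -0.078, 0.105) [327.  272.9]
(-0.109, -0.042, 0.105) [326.9 219.4]
(-0.114, -0.078, 0.105) [319.3 272.9]
(-0.095, -0.115, 0.074) [345.9 303.1]
(-0.095, 0.115, 0.074) [350.2 -55.6]
```

View pics/w8.png

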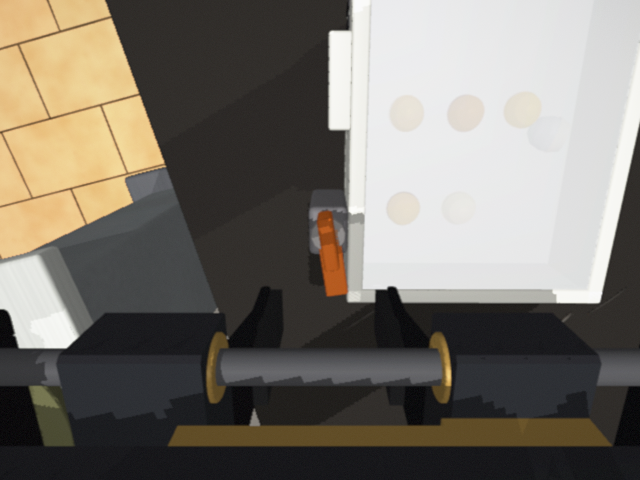

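The wrist view shows the rib from (325,213) to (332,270), already turned about 0.13 rad, and its centre near (328,242) is 1–3 mm off the prediction. I'll match its angle and grip it.

>>> move_arm --pt "0.2 0 3" --pt "0.2 0 6" --pt "0.2 0 9" --pt "0.2 0 10.5" --pt "0.2 0 10.5" --pt "0.2 0 10.5" --roll '[-0.06,-0.12,-0.12,-0.12,-0.12,-0.12]'

```text
time: 30.5
position: [0.4179, 0.1392, 0.087]
tool_rot: [-2.353, -2.081, -0.0]
ft_force: [0.2, -0.9, 0.0]
grip_width: 0.455
grip_force: 0.0
```

>>> move_arm --pt "0 0 0" --pt "0 0 0" --pt "0 0 0" --pt "0 0 0" --pt "0 0 0" --pt "0 0 0" --roll '[0,0,0,0,0,0]' --gripper 0 --squeeze 20

```text
time: 31.1
position: [0.4174, 0.1391, 0.0868]
tool_rot: [-2.352, -2.082, 0.001]
ft_force: [-2.0, -0.2, 4.1]
grip_width: 0.114
grip_force: 20.0
```

Gripped, with 10 mm between the fingers. Next I'll turn it counter-clockwise by about 1.46 rad.

>>> move_arm --pt "0 0 0" --pt "0 0 0" --pt "0 0 0" --pt "0 0 0" --pt "0 0 0" --pt "0 0 0" --pt "0 0 0" --pt "0 0 0" --pt "0 0 0" --pt "0 0 0" --pt "0 0 0" --pt "0 0 0" --pt "0 0 0" --pt "0 0 0" --pt "0 0 0" --pt "0 0 0" --pt "0 0 0" --roll '[-0.1,-0.2,-0.3,-0.4,-0.5,-0.6,-0.7,-0.8,-0.9,-1.0,-1.1,-1.2,-1.3,-1.4,-1.46,-1.46,-1.46]'

```text
time: 32.8
position: [0.4155, 0.1378, 0.0867]
tool_rot: [-0.364, -3.116, 0.006]
ft_force: [-8.6, -3.6, 12.7]
grip_width: 0.115
grip_force: 20.0
```

>>> move_arm --pt "0 0 0" --pt "0 0 0" --pt "0 0 0" --pt "0 0 -4" --pt "0 0 -8" --pt "0 0 -10.5" --pt "0 0 -10.5" --pt "0 0 -10.5" --roll '[0,0,0,0,0,0,0,0]' --gripper 4

```text
time: 33.6
position: [0.4179, 0.1391, 0.1915]
tool_rot: [0.365, 3.119, -0.0]
ft_force: [-0.9, 0.1, -0.5]
grip_width: 0.463
grip_force: 0.0
```

```bash
python3 -c "
from go import *
rel(b2w(-.033,.15,.19),yaw=A+np.pi/2)
cv2.imwrite('pics/w9.png',cams.get_image('wrist')[:,:,::-1])"
```

```text
t 33.6 pos [0.4179 0.1391 0.1915] yaw 2.909 roll to go 1.58 j [ 0.39 -0.11 -0.71  1.96 -0.07  1.26  1.04]
[0.5402 0.3228 0.19  ] -> [-7.66 20.7   0.16]
```

View pics/w9.png

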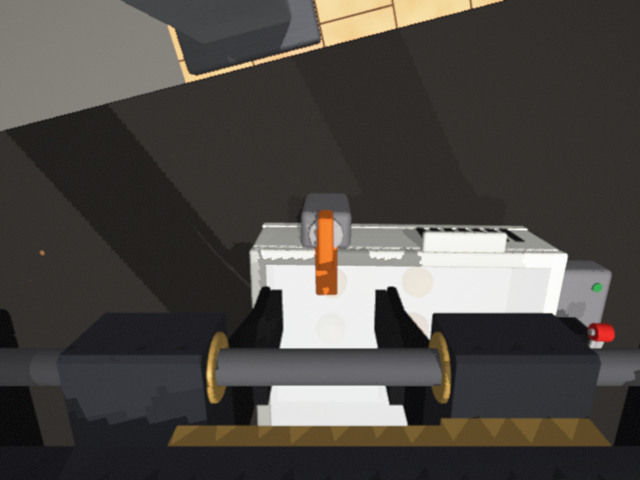

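The tongue now lies square across the lid edge, pixels (325,210) to (327,293). Next I'll close the fingers and go above the roller.

>>> move_arm --pt "-1.5 4 0" --pt "-3 8 0" --pt "-4.6 12.5 0" --pt "-6.2 17 0" --pt "-7.7 20.7 0" --pt "-7.7 20.7 2.5" --pt "-7.7 20.7 5" --pt "-7.7 20.7 5" --pt "-7.7 20.7 5" --pt "-7.7 20.7 5" --roll '[0,0,0,0,0,0,0,0,0,0]' --gripper 0

```text
time: 34.65
position: [0.5407, 0.3229, 0.1424]
tool_rot: [0.365, 3.119, 0.001]
ft_force: [0.1, 0.4, 0.3]
grip_width: 0.002
grip_force: 0.0
```

```bash
python3 -c "
from go import *
rel(b2w(-.033,.15,.088),yaw=A+np.pi)
im=cams.get_image('wrist');c=cams.get_calibration('wrist')
print(proj(c,b2w(-.033,.15,.083)).round(1),proj(c,monitor.get_state()['position']).round(1))
cv2.imwrite('pics/w10.png',im[150:390,180:500,::-1])
print([monitor.get_state()['ft_force'].round(2)])"
```

```text
t 34.6 pos [0.5407 0.3229 0.1424] yaw 2.909 roll to go 0.009 j [ 0.05  0.44 -0.82  1.58  0.34  1.26  0.52]
[0.5402 0.3228 0.088 ] -> [ 0.05 -0.02  5.44]
[327.6 260.2] [328.4 309.6]
[array([-0.7 ,  0.59, -0.46])]
```

View pics/w10.png

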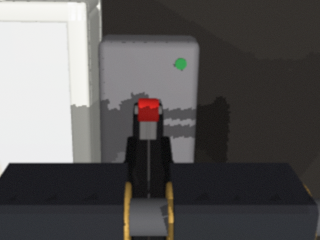

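The roller sits at full-frame (328,260), matching the prediction. I'll descend to just above it, then press in small steps.

>>> move_arm --pt "0 0 2" --pt "0 0 4" --pt "0 0 5.4" --pt "0 0 5.7" --pt "0 0 5.8" --pt "0 0 5.9" --pt "0 0 5.9" --pt "0 0 5.9" --roll '[0,0,0,0,0,0,0,0]'

```text
time: 35.5
position: [0.5408, 0.3231, 0.0833]
tool_rot: [0.365, 3.119, 0.001]
ft_force: [0.2, 0.2, 0.1]
grip_width: 0.007
grip_force: 0.2
```

>>> move_arm --pt "0 0 0.1" --pt "0 0 0.2" --pt "0 0 0.3" --pt "0 0 0.4" --pt "0 0 0.4" --pt "0 0 0.4" --roll '[0,0,0,0,0,0]'

```text
time: 36.1
position: [0.54, 0.3231, 0.0786]
tool_rot: [-0.364, -3.12, -0.0]
ft_force: [-1.7, 0.9, 2.8]
grip_width: 0.005
grip_force: 1.4
```

```bash
python3 -c "
from go import *
for i in range(4):
    s=monitor.get_state();print(s['position'].round(4),s['ft_force'].round(2));cams.get_image('top')"
```

```text
[0.54   0.3231 0.0786] [-1.71  0.85  2.79]
[0.5401 0.323  0.0786] [-1.36  0.9   3.55]
[0.5403 0.3229 0.0786] [-1.85  1.24  2.86]
[0.5403 0.3228 0.0786] [-1.33  1.36  2.68]
```

>>> move_arm --pt "0 0 0.1" --pt "0 0 0.2" --pt "0 0 0.3" --pt "0 0 0.4" --pt "0 0 0.4" --pt "0 0 0.4" --pt "0 0 0.4" --roll '[0,0,0,0,0,0,0]'

```text
time: 37.0
position: [0.5403, 0.3228, 0.0746]
tool_rot: [-0.365, -3.12, 0.0]
ft_force: [-2.8, 2.1, 5.2]
grip_width: 0.007
grip_force: 2.3
```

```bash
python3 -c "
from go import *
for i in range(5):
    s=monitor.get_state();print(s['position'].round(4),s['ft_force'].round(2));cams.get_image('wrist')"
```

```text
[0.5403 0.3228 0.0746] [-2.85  2.07  5.2 ]
[0.5403 0.3227 0.0745] [-2.78  1.83  4.64]
[0.5403 0.3228 0.0746] [-3.18  1.02  4.57]
[0.5403 0.3227 0.0745] [-3.5   1.78  4.7 ]
[0.5403 0.3227 0.0746] [-4.13  0.92  4.23]
```

It's 8.5 mm down at about 4.7 N, so past the click and well short of overtravel. I'll lift off.

>>> move_arm --pt "0 0 -0.5" --pt "0 0 -1.5" --pt "0 0 -4" --pt "0 0 -8" --pt "0 0 -12" --pt "0 0 -14" --pt "0 0 -14" --pt "0 0 -14" --pt "0 0 -14" --roll '[0,0,0,0,0,0,0,0,0]'

```text
time: 38.15
position: [0.5401, 0.3214, 0.2129]
tool_rot: [-0.366, -3.119, 0.004]
ft_force: [-0.8, -0.7, -0.3]
grip_width: 0.007
grip_force: 0.0
```

```bash
python3 -c "
from go import *
cv2.imwrite('pics/s11.png',cams.get_image('scene')[:,:,::-1])"
```

```text
(no output)
```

View pics/s11.png

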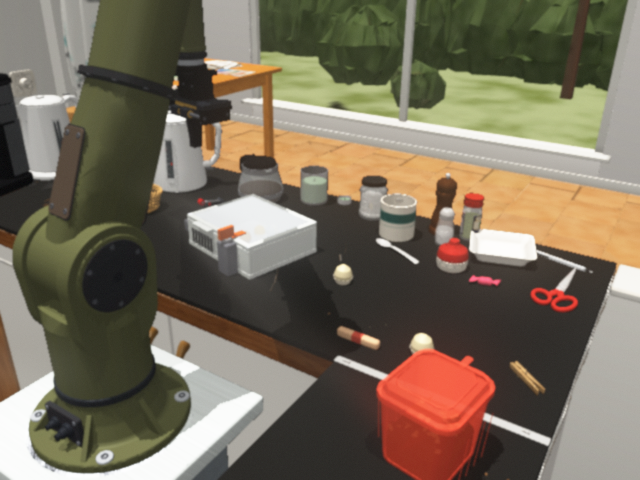

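The scene shows the lid shut with the tongue across it at (232,232), the roller up at about (200,200), the bystanders in place, and the arm clear of everything. I'll hand in the job.

```bash
python3 -c "
from bench import workorder
print(workorder.close_job())"
```

```text
the job is handed in; nothing more can be done
None
```

I handed the job in at about 38 s with no verdict returned: all six chocolates are in the box, the lid is shut, the turnbutton is square across its edge, the switch was pressed about 8.5 mm (click at 6, overtravel at 13) and let go, and the bystanders look unmoved in the last picture.

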